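Hold the dryness meter on the marked spot of a plaster mould

TASK

Check whether the plaster mould is dry: take the pen-shaped dryness meter out of its wooden holder and set its sprung tip inside the ring pencilled on the mould's sloping face (not on the cross), with the meter square to that face. Press lightly, so that the tip is pushed about half-way into the meter and never hard, and finish while still holding it there in the gripper, steady, without letting go or putting it down. Do not shift the other things on the table.

Things in the scene. Friction and masses are not known exactly. Their poses are not given: they have to be found in the camera images.
- meter: dryness meter, about 0.15 kg, upright in the holder, tip down. Its axis is its z, up from tip to top end. Origin: on the axis, underside of the collar (38 mm across, z 0 to 6 mm) that rests on the holder's top. Above it the round grey handle to grip, 28 mm across, z 6 to 78 mm, then a cap to z 83 mm; below it a round metal nose, 20 mm across, to z = -45 mm, and the sprung plunger
- tip (a point): lowest point of the plunger's rounded end (8 mm across), on the meter's axis, 65 mm below the meter's origin when the plunger is out (20 mm beyond the nose); fixed to the plunger
- plunger (a joint): how far the plunger is pushed into the meter, m: 0 = fully out, 0.016 = fully in, hard stop. Spring: 0.8 N to start moving, 4 N half-way (0.008), 7.2 N fully in; beyond that the meter is rigid
- holder: wooden block, 80 x 80 x 70 mm tall, fixed to the table, with one upright through hole of 23 mm in the middle that takes the meter's nose and plunger; origin at the centre of its underside
- mould: wedge-shaped plaster block fixed to the table, 140 mm (x) by 160 mm (y); origin at the centre of its underside. Its flat top face slopes 20 degrees: 40 mm high at the front edge (x = -70 mm), rising towards +x to 87 mm at x = 60 mm, where it ends. A pencilled cross (16 mm) is on this face at x = 37 mm, y = 0
- ring_mark: ring pencilled on the mould's sloping face, 24 mm over its 2.4 mm line; origin at its centre, on the face; z is the face's outward normal (20 degrees off vertical, leaning to the mould's -x), y lies level along the mould's y. It is at mould x = -5 mm, 64 mm above the table, and anywhere within 50 mm either way along the mould's y
- modelling_tool: flat wooden modelling tool lying on the table, about 190 x 20 x 10 mm; bystander
- mug: blue glazed mug, 76 mm across, 90 mm tall; bystander
- bowl: small green bowl, 84 mm across, 50 mm tall; bystander
- rabbit: clay rabbit figure, 70 mm across, 145 mm tall; bystander
- vase: unglazed clay vase, 72 mm across, 110 mm tall; bystander
- glaze_jar: small clear jar, 56 mm across, 75 mm tall; bystander
- rib: flat wooden rib, 100 x 50 x 6 mm, lying on the table; bystander

How it is judged:
By the outcome, as a careful person would: the job done as asked, in the order asked, and still so for the second after the job is handed in, while the arm keeps its last pose, push and grip.
It also fails if it takes over 42 s, if anything falls off the work surface, if the arm or the gripper's body presses on something with over 40 N, if the wrist force passes 120 N, or if a joint passes its speed limit or range.

ROBOT

A 7-joint arm with a two-finger parallel gripper is mounted at the origin on the work surface. World frame = base frame: x ahead of the robot, y to its left, z up, the work surface at z = 0. Lengths are in m, angles in degrees, forces in N, time in s.
With the tool pointing down it reaches from about 0.425 to 0.875 m from the base axis. Payload 4.7 kg.
Tool frame: the origin (TCP) lies at the very end of the fingers, on their centre line; the grasp point (between the pads) lies 19 mm behind it (pinch_z is the distance from the TCP to the grasp point, in m); z points along the fingers, y is the direction in which the jaws open and shut (so a half turn about z gives the same grasp; the last joint's range is limited). The gripper opens to 87 mm and grips with 3 to 60 N. Pads are 19 mm wide; open, the fingers measure 117 mm over their backs; the gripper's body (75 mm by 190 mm) begins 51 mm behind the grasp point.
Start: joints at [-64.91, 18.392, -4.016, 83.108, 1.295, 78.541, -3.26], TCP at [0.267, 0.593, 0.223] pointing down, gripper open.
Joint ranges: [-163.93, 163.93], [-17.29, 119.83], [-79.2, 71.16], [3.27, 140.29], [-89.18, 269.18], [5.43, 117.66], [-154.24, 154.24]. Speed limits (degrees/s): [147.25, 147.25, 180, 180, 180, 180, 180].

INTERFACE

Orientations are given as [roll, pitch, yaw] about the fixed x, y, z axes, in that order (R = Rz(yaw) Ry(pitch) Rx(roll)).
In Python, from cell import get_obs, read_camera, camera_params, sign_off, pinch_z gives the robot as it stands.
- The arm moves only by the shell command python3 -m handwheel 'ROWS' [FORCE]. ROWS is JSON, a list of rows, each a list of 5 numbers: the finger opening in m, from 0 to 0.087, then the shift along the tool's x, y, z in m, then the turn about the tool's z in rad. In form: [[jaw, tx, ty, tz, twist], ...]. A call has 1 to 20 rows; each row is the pose to reach, as a shift and turn from the pose commanded when the call began, along the tool's axes at that moment; what a row does not reach only later rows make up. A row lasts 1/10 s, in which the tool goes at most 50 mm and 8.59 degrees, less where a joint would pass 70% of its speed; a pose out of reach is approached as far as the arm can. A call with a gripper value outside its range is refused whole. The fingers move at their own pace and stop on an object; FORCE is the grip in N (left out, the last holds). Time passes only in rows, so rows that repeat a pose let the fingers close. It gives the time, the measured TCP pose, the force and the opening at its end, in the units of the state.
- get_obs(): the state, without advancing time (a new reading comes with each control period).
- read_camera(name): name is "scene" or "top" or "wrist"; returns the picture (400x640x3 uint8, blue, green, red); there is no depth.
- camera_params(name): a dict with "camera_matrix" (3x3 intrinsics, pixels), "R" (3x3) and "t" (3): a world point X has camera coordinates R X + t. Camera axes: x right, y down, z forward; pixel columns grow to the right and rows downward; lengths in m; the calibration is good to about 2 mm. A picture is of the moment at which its call begins: read the wrist's pose just before it. camera_params takes no time and is no camera call; for the wrist camera it gives the pose at the moment of the call.
- sign_off(): hands the job in, once; it reports no verdict.
The state is a dict: "time_s": time; "qpos": joint angles; "joint_velocities": joint speeds; "effort": joint torques, N m; "tool_pos": TCP position; "tool_rot": TCP orientation; "force": force on the tool from outside, world axes, zero at the start; "wrist_torque": the same for the moment, N m; "grip_width": finger opening in m.
Only numpy, scipy, OpenCV 4.12 (cv2) and the standard library are available. Lean on these libraries where they do the work, as an engineer would, in place of code of your own. Each camera call takes 0.05 s, during which the arm holds its last target.

## Working session

There is one attempt and no reset: what is moved stays moved. The work goes in short steps, Python scripts to look and compute and a shell command to move; the robot and the scene stay as the last step left them, time stands still between calls to the robot, and variables do not carry over. Pictures are saved under pics/ and viewed, and the job is handed in when it is done.

```bash
ls; mkdir -p pics
python3 - <<'E'
from cell import *
import cv2,numpy as np
print(get_obs(),pinch_z)
for n in("scene","top","wrist"):
    p=camera_params(n);im=read_camera(n);cv2.imwrite(f"pics/{n}0.png",im);np.savez(f"{n}0.npz",im=im,**{k:np.array(p[k]) for k in("camera_matrix","R","t")})
    print(n,p)
E
```

```text
pics
{'time_s': 0.0, 'qpos': array([-64.90927375,  18.44079969,  -4.0156573 ,  83.17315142,
         1.29336558,  78.54005377,  -3.25851546]), 'joint_velocities': array([ 0.0031539 , -0.08718807,  0.025145  , -0.06646275, -0.10289503,
        0.12629966,  0.03874249]), 'effort': array([ 6.48045370e-04, -4.91283488e+01, -4.03469000e-01, -3.12522089e+01,
       -6.38068607e-02,  4.41410369e-02,  2.08013134e-04]), 'tool_pos': array([0.2671216 , 0.59198673, 0.22145713]), 'tool_rot': array([-1.79891144e+02,  3.96415418e-03,  1.55720266e+02]), 'force': array([-0.54775341,  0.32507403,  0.29790045]), 'wrist_torque': array([-0.01730406, -0.03059432, -0.01004827]), 'grip_width': 0.08726238367667234} 0.0187
scene {'camera_matrix': array([[460.98195991,   0.        , 328.69465643],
       [  0.        , 460.98195991, 192.42674793],
       [  0.        ,   0.        ,   1.        ]]), 'R': array([[-0.55398507,  0.83236585,  0.01635943],
       [ 0.62255633,  0.42723187, -0.65566496],
       [-0.55274239, -0.35304393, -0.75487471]]), 't': array([ 0.2350913 , -0.34472655,  1.40448309])}
top {'camera_matrix': array([[365.83229804,   0.        , 322.59786427],
       [  0.        , 365.83229804, 203.00543459],
       [  0.        ,   0.        ,   1.        ]]), 'R': array([[-0.00239   , -0.99997991,  0.00587171],
       [-0.99044897,  0.00155766, -0.13787101],
       [ 0.13785909, -0.00614514, -0.99043279]]), 't': array([0.06392665, 0.59034798, 0.78726919])}
wrist {'camera_matrix': array([[285.84309164,   0.        , 319.29696422],
       [  0.        , 285.84309164, 199.58349295],
       [  0.        ,   0.        ,   1.        ]]), 'R': array([[ 0.41075448,  0.91174488, -0.00142637],
       [ 0.8838297 , -0.39779315,  0.24618219],
       [ 0.22388795, -0.1023811 , -0.96922252]]), 't': array([-0.65056827, -0.03011498,  0.38951942])}
```

View pics/scene0.png

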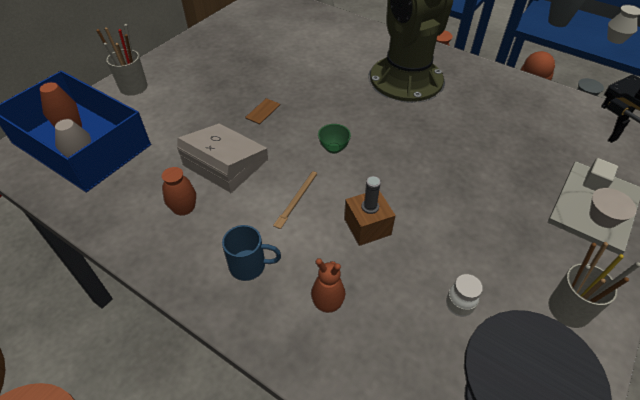

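View pics/top0.png

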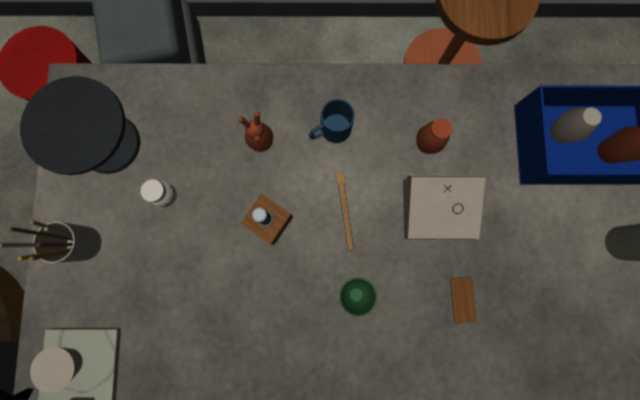

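View pics/wrist0.png

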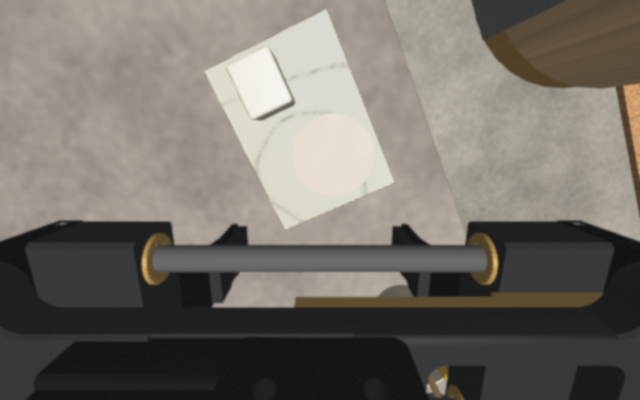

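```bash
cat > h.py <<'E'
import numpy as np,cv2
def load(n): return np.load(n+".npz")
def ray(d,uv):
    K,R,t=d["camera_matrix"],d["R"],d["t"]
    v=R.T@np.linalg.inv(K)@np.array([uv[0],uv[1],1.]); return -R.T@t, v/np.linalg.norm(v)
def plane(d,uv,z):
    o,v=ray(d,uv); return o+v*(z-o[2])/v[2]
def tri(d1,u1,d2,u2):
    o1,v1=ray(d1,u1);o2,v2=ray(d2,u2)
    s=np.linalg.lstsq(np.c_[v1,-v2],o2-o1,rcond=None)[0]
    a,b=o1+s[0]*v1,o2+s[1]*v2
    return (a+b)/2,np.linalg.norm(a-b)
def proj(d,X):
    p=d["camera_matrix"]@(d["R"]@np.array(X)+d["t"]); return p[:2]/p[2]
E
python3 - <<'E'
from h import *
t=load("top0")["im"];s=load("scene0")["im"]
def crop(im,x,y,w,h,f): return cv2.resize(im[y:y+h,x:x+w],None,fx=f,fy=f,interpolation=cv2.INTER_CUBIC)
a=crop(t,235,185,70,70,6);b=crop(s,335,165,70,85,6)
b=cv2.copyMakeBorder(b,0,0,0,0,0);
c=np.zeros((510,840,3),np.uint8);c[:420,:420]=a;c[:510,420:]=b
cv2.imwrite("pics/c1.png",c[:, :800])
c=np.zeros((500,780,3),np.uint8);a=crop(t,395,165,100,85,4);b=crop(s,170,115,105,80,4);c[:340,:400]=a[:, :400];b=b[:,:380] if 0 else b
c=np.zeros((600,800,3),np.uint8);c[:255,:300]=crop(t,395,165,100,85,3);c[260:580,:420]=b;cv2.imwrite("pics/c2.png",c)
E
```

```text
(no output)
```

View pics/c1.png

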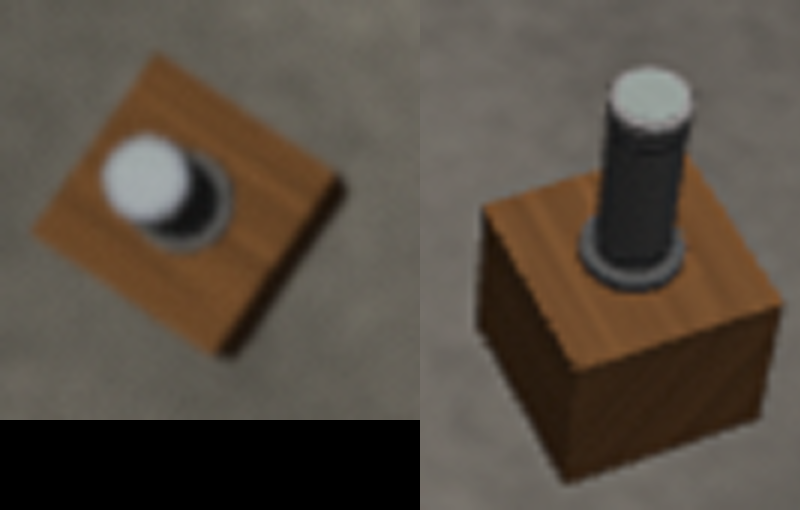

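View pics/c2.png

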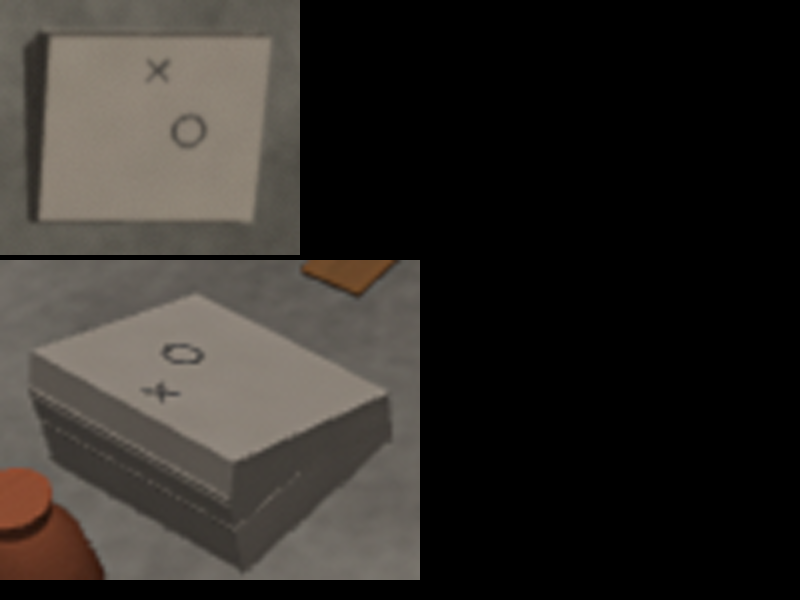

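Run:
```python
from h import *
t=load("top0");s=load("scene0")
P=lambda u,v,f,x,y:((u+.5)/f-.5+x,(v+.5)/f-.5+y)
T1=lambda u,v:P(u,v,6,235,185);S1=lambda u,v:P(u-420,v,6,335,165)
T2=lambda u,v:P(u,v,3,395,165);S2=lambda u,v:P(u,v-260,4,170,115)
np.set_printoptions(precision=4,suppress=True)
def sh(n,a,b,z):
    print(n,tri(t,a,s,b),plane(t,a,z),plane(s,b,z))
sh("cap",T1(147,179),S1(650,98),.153)
sh("hold far",T1(157,52),S1(577,368),.07) 
for n,a in(("up",(157,52)),("right",(340,178)),("down",(221,354)),("left",(35,230))): print(n,plane(t,T1(*a),.07))
for n,a in(("a",(483,207)),("b",(577,368)),("c",(780,305))): print(n,plane(s,S1(*a),.07))
print("collar",plane(t,T1(185,203),.076),plane(s,S1(632,250),.076))
sh("ring",T2(189,131),S2(183,354),.064)
sh("cross",T2(158,71),S2(161,392),.079)
sh("BL",T2(48,36),S2(233,462),.087)
sh("BR",T2(271,38),S2(30,352),.087)
sh("FR",T2(253,221),S2(198,293),.04)
sh("FL",T2(38,220),S2(388,393),.04)
```

```text
cap (array([0.5522, 0.187 , 0.1552]), np.float64(0.0010096015606509397)) [0.5527 0.1869 0.153 ] [0.55   0.1865 0.153 ]
hold far (array([0.607 , 0.198 , 0.0752]), np.float64(0.0013503673666816517)) [0.6082 0.1982 0.07  ] [0.6031 0.1968 0.07  ]
up [0.6082 0.1982 0.07  ]
right [0.5618 0.1311 0.07  ]
down [0.4986 0.1731 0.07  ]
left [0.5432 0.2408 0.07  ]
a [0.5602 0.1316 0.07  ]
b [0.6031 0.1968 0.07  ]
c [0.5393 0.2414 0.07  ]
collar [0.5523 0.1861 0.076 ] [0.5517 0.1881 0.076 ]
ring (array([ 0.5741, -0.2319,  0.0691]), np.float64(0.0006508862984047423)) [ 0.5749 -0.2341  0.064 ] [ 0.5704 -0.2361  0.064 ]
cross (array([ 0.6161, -0.2066,  0.0837]), np.float64(5.3572217480065594e-05)) [ 0.6169 -0.2083  0.079 ] [ 0.6128 -0.2107  0.079 ]
BL (array([ 0.6405, -0.1266,  0.0922]), np.float64(0.0013771592096878296)) [ 0.6412 -0.1273  0.087 ] [ 0.6373 -0.1314  0.087 ]
BR (array([ 0.639 , -0.287 ,  0.0904]), np.float64(0.0005554616230592639)) [ 0.6395 -0.2883  0.087 ] [ 0.6368 -0.2907  0.087 ]
FR (array([ 0.5095, -0.2841,  0.0466]), np.float64(0.0011382018061564378)) [ 0.5101 -0.2875  0.04  ] [ 0.5043 -0.2896  0.04  ]
FL (array([ 0.5112, -0.126 ,  0.0444]), np.float64(0.000642329101164726)) [ 0.5112 -0.1267  0.04  ] [ 0.5079 -0.1295  0.04  ]
```

```bash
python3 -m handwheel '[[0.087,-0.025,-0.015,0,-0.05],[0.087,-0.064,-0.038,0,-0.1],[0.087,-0.106,-0.063,0,-0.15],[0.087,-0.148,-0.088,0,-0.2],[0.087,-0.19,-0.113,0,-0.25],[0.087,-0.232,-0.138,0,-0.3],[0.087,-0.274,-0.163,0,-0.35],[0.087,-0.316,-0.187,0,-0.4],[0.087,-0.358,-0.212,0,-0.424],[0.087,-0.4,-0.237,0,-0.424],[0.087,-0.42,-0.249,0,-0.424],[0.087,-0.426,-0.2522,0,-0.424],[0.087,-0.426,-0.2522,0,-0.424],[0.087,-0.426,-0.2522,0,-0.424]]' 20
cat > snap.py <<'E'
import sys
from cell import *
import cv2,numpy as np
k=sys.argv[1]
for n in sys.argv[2:]:
    p=camera_params(n);im=read_camera(n);cv2.imwrite(f"pics/{n}{k}.png",im);np.savez(f"{n}{k}.npz",im=im,**{q:np.array(p[q]) for q in("camera_matrix","R","t")})
o=get_obs();print({q:np.round(o[q],4) for q in("time_s","qpos","tool_pos","tool_rot","force","grip_width")})
E
python3 snap.py 1 wrist
```

```text
time_s: 1.55
tool_pos: [0.5508, 0.1896, 0.2223]
tool_rot: [179.9, -0.1, -179.8]
force: [0.3, 0.1, -0.6]
grip_width: 0.087
{'time_s': np.float64(1.6), 'qpos': array([-32.2331,  10.1105,  12.0877,  93.5667,  -2.2382,  76.5759,
        70.4072]), 'tool_pos': array([0.5507, 0.1899, 0.2224]), 'tool_rot': array([ 1.799421e+02, -4.630000e-02, -1.797859e+02]), 'force': array([-0.6023, -0.3062,  0.1334]), 'grip_width': np.float64(0.0869)}
```

View pics/wrist1.png

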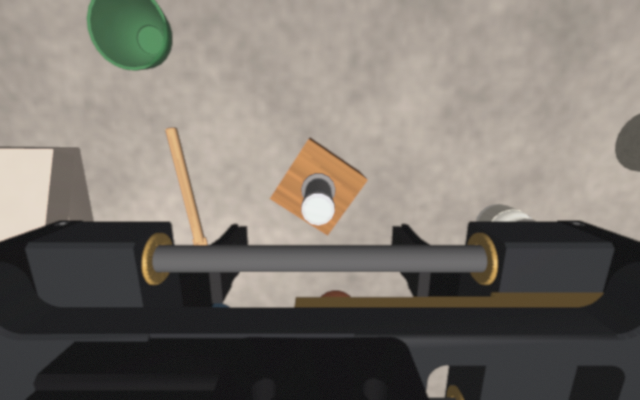

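Run:
```python
from h import *
d=load("wrist1");im=d["im"]
c=im[130:250,240:400];cv2.imwrite("pics/c3.png",cv2.resize(c,None,fx=5,fy=5,interpolation=cv2.INTER_CUBIC))
print(plane(d,(317.5,208.5),.153),plane(d,(317.5,184),.076))
print("bystander",-d["R"].T@d["t"])
```

```text
[0.55086164 0.18957656 0.153     ] [0.54491352 0.18919196 0.076     ]
bystander [0.48446357 0.19057161 0.38483104]
```

View pics/c3.png

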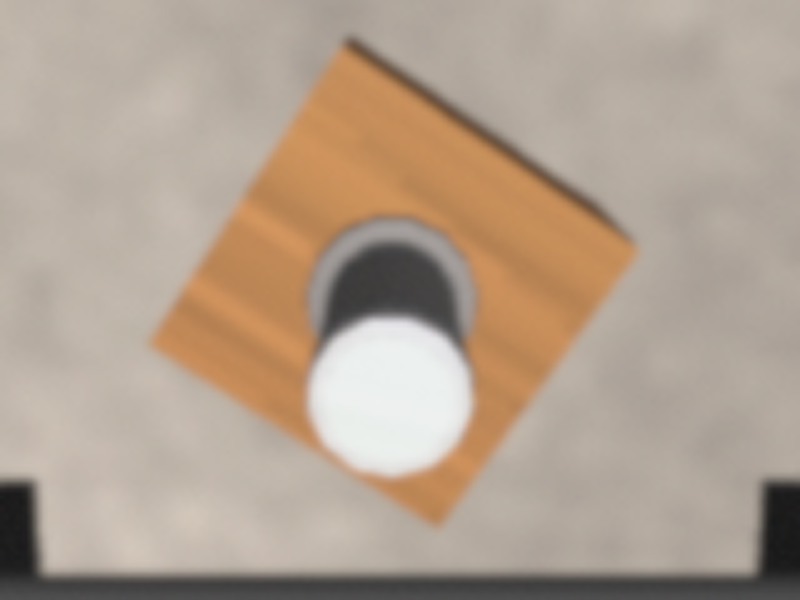

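```bash
python3 -m handwheel '[[0.087,0,0.0,0.02,0],[0.087,0,-0.001,0.055,0],[0.087,0,-0.001,0.09,0],[0.087,0,-0.001,0.115,0],[0.087,0,-0.001,0.125,0],[0.087,0,-0.001,0.125,0],[0.04,0,-0.001,0.125,0],[0.02,0,-0.001,0.125,0],[0.02,0,-0.001,0.125,0],[0.02,0,-0.001,0.125,0],[0.02,0,-0.001,0.125,0],[0.02,0,-0.001,0.125,0],[0.02,0,-0.001,0.125,0]]' 15
python3 snap.py 2 wrist scene
```

```text
time_s: 2.9
tool_pos: [0.5519, 0.1864, 0.0976]
tool_rot: [180.0, 0.0, -180.0]
force: [-0.2, -0.5, -1.3]
grip_width: 0.0393
{'time_s': np.float64(3.0), 'qpos': array([-31.5122,  15.5713,  11.871 , 101.9802,  -3.5687,  62.8057,
        71.5738]), 'tool_pos': array([0.5519, 0.1865, 0.0976]), 'tool_rot': array([ 1.799904e+02,  2.200000e-03, -1.799933e+02]), 'force': array([0.2285, 2.7912, 1.8572]), 'grip_width': np.float64(0.0309)}
```

View pics/scene2.png

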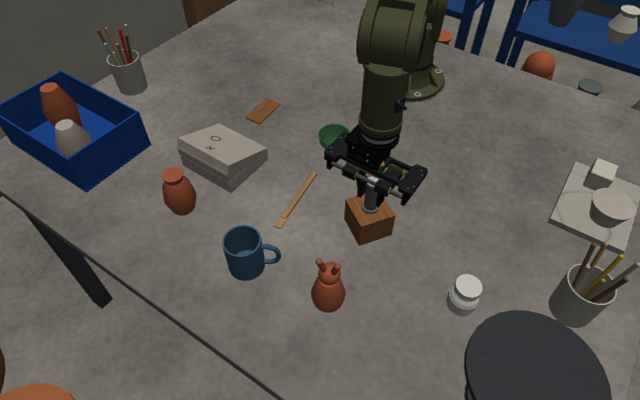

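View pics/wrist2.png

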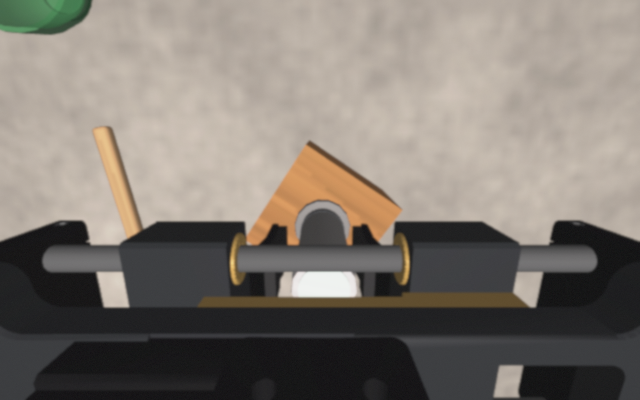

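```bash
python3 -m handwheel '[[0.02,0,0.0,0,0],[0.02,0,0.001,0,0],[0.02,0,0.001,0,0],[0.02,0,0.001,0,0],[0.02,0,0.001,0,0]]' 15; python3 -c "
from cell import *;print(get_obs())"
```

```text
time_s: 3.5
tool_pos: [0.5519, 0.187, 0.0976]
tool_rot: [-180.0, -0.0, 180.0]
force: [-0.3, -1.8, 0.6]
grip_width: 0.0277
{'time_s': 3.5, 'qpos': array([-31.5663536 ,  15.60563118,  11.86111094, 101.93780045,
        -3.53699166,  62.83294476,  71.47946361]), 'joint_velocities': array([ 0.02551923, -0.07562677,  0.07662404,  0.00756236,  0.06369364,
       -0.12240285,  0.00635559]), 'effort': array([-7.34974612e-01, -4.22444344e+01,  1.22643024e+00, -2.84072381e+01,
       -4.14651437e-01, -2.09059417e-01,  1.18782927e-02]), 'tool_pos': array([0.55194464, 0.18697689, 0.09756906]), 'tool_rot': array([-1.79973117e+02, -5.58911286e-03,  1.79992853e+02]), 'force': array([-0.34311361, -1.81781318,  0.58932641]), 'wrist_torque': array([-0.33817392,  0.05408652,  0.0429608 ]), 'grip_width': 0.02767569228157976}
```

```bash
python3 -m handwheel '[[0.02,0,0,-0.005,0],[0.02,0,0,-0.015,0],[0.02,0,0,-0.027,0],[0.02,0,0,-0.037,0],[0.02,0,0,-0.042,0],[0.02,0,0,-0.042,0],[0.02,0,0,-0.042,0]]' 15; python3 snap.py 3 scene wrist
python3 - <<'E'
from h import *
im=load("scene3")["im"];a=cv2.resize(im[130:250,310:440],None,fx=5,fy=5,interpolation=cv2.INTER_CUBIC);cv2.imwrite("pics/c4.png",a)
E
```

```text
time_s: 4.2
tool_pos: [0.5518, 0.1875, 0.1396]
tool_rot: [180.0, -0.0, -180.0]
force: [-0.9, -0.2, -1.5]
grip_width: 0.0278
{'time_s': np.float64(4.3), 'qpos': array([-31.8179,  13.3788,  12.02  ,  99.5572,  -2.9915,  67.4288,
        71.0502]), 'tool_pos': array([0.5515, 0.1873, 0.139 ]), 'tool_rot': array([-1.799817e+02, -5.060000e-02, -1.799865e+02]), 'force': array([ 0.4363, -0.6356, -1.7171]), 'grip_width': np.float64(0.0279)}
```

View pics/c4.png

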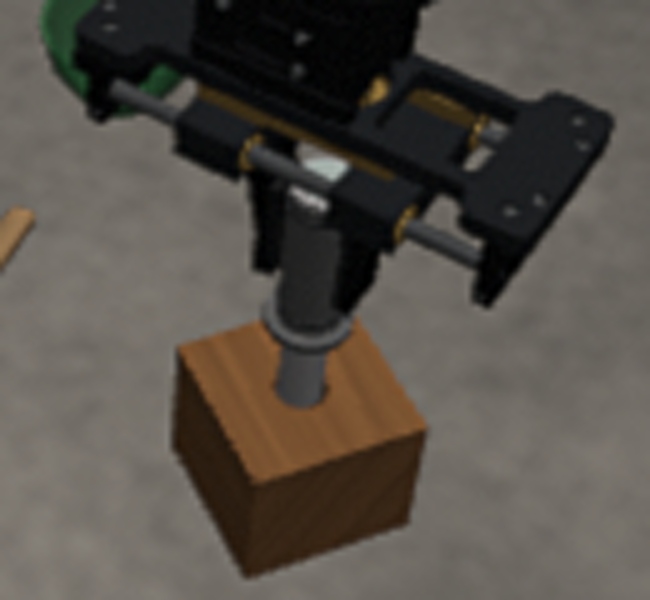

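```bash
python3 -m handwheel '[[0.02,0.003,0,0,0],[0.02,0.006,0,0.0,0],[0.02,0.01,0,0.0005,0],[0.02,0.014,0,0.001,0],[0.02,0.018,0,0.002,0],[0.02,0.018,0,0.002,0]]' 12; python3 snap.py 4 scene
python3 - <<'E'
from h import *
im=load("scene4")["im"];a=cv2.resize(im[130:250,310:440],None,fx=5,fy=5,interpolation=cv2.INTER_CUBIC);cv2.imwrite("pics/c5.png",a)
E
```

```text
time_s: 4.9
tool_pos: [0.5338, 0.1878, 0.1382]
tool_rot: [180.0, 0.1, -180.0]
force: [1.7, 1.2, 1.8]
grip_width: 0.0276
{'time_s': np.float64(4.95), 'qpos': array([-32.4632,  11.3973,  11.7127, 102.0075,  -2.5341,  66.8   ,
        70.0533]), 'tool_pos': array([0.5338, 0.1878, 0.1381]), 'tool_rot': array([ 1.799553e+02,  3.290000e-02, -1.799684e+02]), 'force': array([3.5619, 0.3366, 1.7172]), 'grip_width': np.float64(0.0273)}
```

View pics/c5.png

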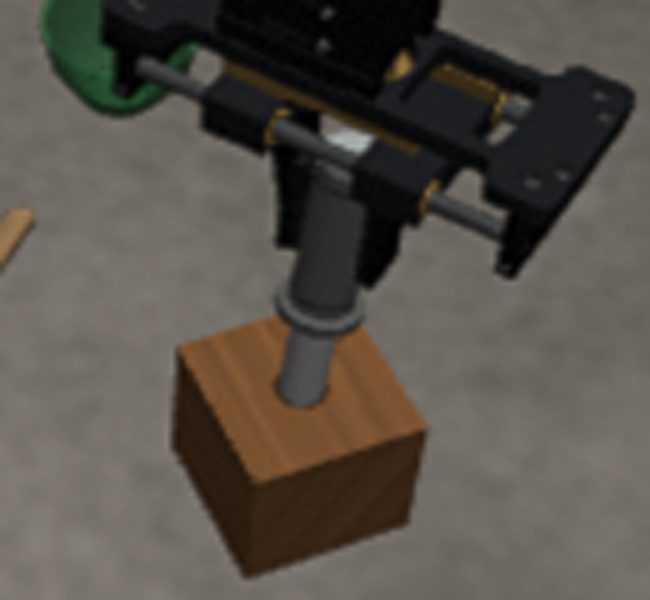

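```bash
python3 -m handwheel '[[0.02,0.004,0,0.0008,0],[0.02,0.008,0,0.0018,0],[0.02,0.011,0,0.0027,0],[0.02,0.0135,0,0.0034,0],[0.02,0.0135,0,0.0034,0],[0.02,0.0135,0,0.0034,0],[0.02,0.0135,0,-0.01,0],[0.02,0.0135,0,-0.04,0],[0.02,0.0135,0,-0.065,0],[0.02,0.0135,0,-0.065,0],[0.02,0.0135,0,-0.065,0]]' 12; python3 snap.py 5 scene top wrist
python3 - <<'E'
from h import *
im=load("scene5")["im"];a=cv2.resize(im[90:230,310:440],None,fx=4,fy=4,interpolation=cv2.INTER_CUBIC);cv2.imwrite("pics/c6.png",a)
E
```

```text
time_s: 6.05
tool_pos: [0.5197, 0.1868, 0.2024]
tool_rot: [-180.0, -0.1, 180.0]
force: [-0.4, 0.3, -2.8]
grip_width: 0.0278
{'time_s': np.float64(6.2), 'qpos': array([-33.1991,   7.1889,  11.5953,  99.3018,  -1.4856,  73.8799,
        68.734 ]), 'tool_pos': array([0.5191, 0.1868, 0.2008]), 'tool_rot': array([-179.9055,   -0.1994, -179.9918]), 'force': array([-0.7501,  0.5662, -1.9003]), 'grip_width': np.float64(0.0276)}
```

View pics/c6.png

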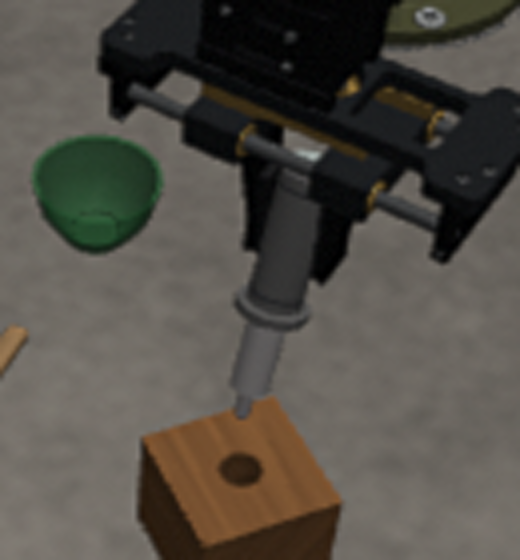

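View pics/wrist5.png

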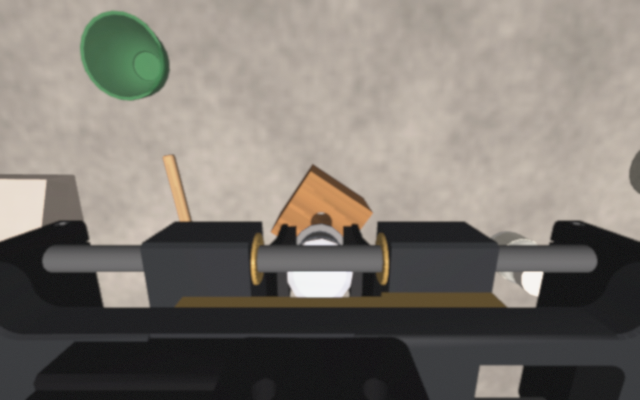

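View pics/top5.png

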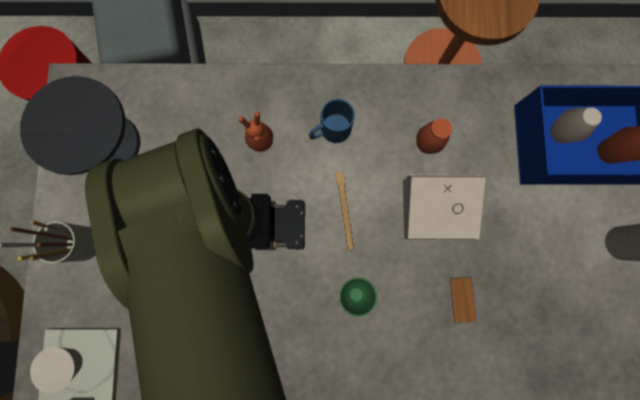

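Run:
```python
from h import *
d=load("scene5");im=d["im"];x0,y0=360,130
g=cv2.resize(im[y0:y0+70,x0:x0+40],None,fx=8,fy=8,interpolation=cv2.INTER_CUBIC);cv2.imwrite("pics/c7.png",np.clip(g*1.6,0,255).astype(np.uint8))
o=np.array([.5193,.187,.2008+.0187])
for th in range(0,31,5):
    a=np.radians(th);n=np.array([-np.sin(a),0,np.cos(a)])
    pts=[proj(d,o+n*s) for s in(-.0463-.065,-.0463-.045,-.0463,-.0403,0)]
    print(th,[tuple(np.round((p-[x0,y0]+.5)*8-.5,1)) for p in pts])
```

```text
0 [(np.float64(151.7), np.float64(455.4)), (np.float64(159.3), np.float64(404.0)), (np.float64(177.2), np.float64(282.2)), (np.float64(179.7), np.float64(265.3)), (np.float64(197.1), np.float64(147.1))]
5 [(np.float64(133.5), np.float64(477.2)), (np.float64(144.2), np.float64(421.9)), (np.float64(169.3), np.float64(291.3)), (np.float64(172.8), np.float64(273.2)), (np.float64(197.1), np.float64(147.1))]
10 [(np.float64(115.6), np.float64(496.9)), (np.float64(129.3), np.float64(438.0)), (np.float64(161.6), np.float64(299.3)), (np.float64(166.1), np.float64(280.1)), (np.float64(197.1), np.float64(147.1))]
15 [(np.float64(97.9), np.float64(514.4)), (np.float64(114.7), np.float64(452.2)), (np.float64(154.1), np.float64(306.3)), (np.float64(159.6), np.float64(286.2)), (np.float64(197.1), np.float64(147.1))]
20 [(np.float64(80.8), np.float64(529.5)), (np.float64(100.6), np.float64(464.3)), (np.float64(146.9), np.float64(312.1)), (np.float64(153.3), np.float64(291.2)), (np.float64(197.1), np.float64(147.1))]
25 [(np.float64(64.1), np.float64(542.2)), (np.float64(87.0), np.float64(474.3)), (np.float64(140.0), np.float64(316.8)), (np.float64(147.3), np.float64(295.2)), (np.float64(197.1), np.float64(147.1))]
30 [(np.float64(48.2), np.float64(552.1)), (np.float64(73.9), np.float64(482.1)), (np.float64(133.5), np.float64(320.2)), (np.float64(141.6), np.float64(298.1)), (np.float64(197.1), np.float64(147.1))]
```

View pics/c7.png

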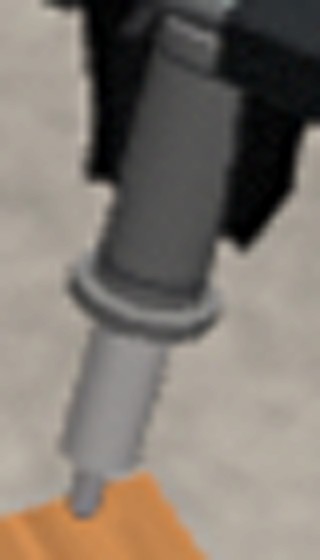

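Run:
```python
from h import *
d=load("scene5");im=d["im"]
x0,y0=360,130
print(cv2.cvtColor(im,cv2.COLOR_BGR2GRAY)[130:196:1,365:395])
```

```text
[[ 81  56  34 ...  29  30  30]
 [109 109  91 ...  31  30  30]
 [109 108 104 ...  30  30  31]
 ...
 [ 91  90  92 ... 106 107 109]
 [ 85  89  92 ... 107 108 110]
 [ 84  87  90 ... 107 108 109]]
```

```bash
cat > edges.py <<'E'
import sys
from h import *
def edge(g,y,xa,xb):
    r=g[y,xa:xb+1].astype(float); dr=np.abs(np.diff(r)); 
    w=np.where(dr>0.4*dr.max(),dr,0); k=dr.argmax(); m=np.zeros_like(w); m[max(0,k-2):k+3]=1; w=w*m
    return xa+.5+(w*np.arange(len(w))).sum()/w.sum()
def side(g,ys,x_at,half=4):
    pts=[]
    for y in ys:
        c=x_at(y); pts.append((edge(g,y,int(round(c-half)),int(round(c+half))),y))
    p=np.array(pts); f=np.polyfit(p[:,1],p[:,0],1); r=p[:,0]-np.polyval(f,p[:,1])
    ok=abs(r)<max(.4,1.5*np.median(abs(r))); f=np.polyfit(p[ok,1],p[ok,0],1)
    return f,np.round(r,2)
E
python3 - <<'E'
from edges import *
d=load("scene5");im=d["im"];im=im.astype(float)
hsv=cv2.cvtColor(im.astype(np.uint8),cv2.COLOR_BGR2HSV)
g=im[:,:,2]
# native = crop/8
nl=lambda y:360+(95-(y-171.2)*8*.267)/8
nr=lambda y:360+(167-(y-173)*8*.26)/8
L,rl=side(g,range(173,186),nl,3);R,rr=side(g,range(175,187),nr,3)
print(L,rl);print(R,rr)
hr=lambda y:360+(240-(y-142.5)*8*.162)/8
hl=lambda y:360+(158-(y-135.6)*8*.244)/8
A,ra=side(g,range(153,163),hl,3);B,rb=side(g,range(153,164),hr,3);print(A,ra,B,rb)
# theory
o=np.array([.5193,.187,.2008+.0187])
def sil(th,r,s1,s2):
    a=np.radians(th);n=np.array([-np.sin(a),0,np.cos(a)])
    C=-d["R"].T@d["t"]; out=[]
    v=C-(o+n*s1); v-=n*(v@n); D=np.linalg.norm(v); e=np.cross(n,v/D)
    # silhouette points of cylinder
    c=r/D; 
    for sg in(1,-1):
        off=r*(c*v/D+sg*np.sqrt(1-c*c)*e)
        p,q=proj(d,o+n*s1+off),proj(d,o+n*s2+off); out.append((q[0]-p[0])/(q[1]-p[1]))
    return np.round(out,4)
for th in(10,14,16,18,20,22,24): print(th,sil(th,.01,-.09,-.05),sil(th,.014,-.03,-.01))
E
```

```text
[-2.73636728e-01  4.17449753e+02] [ 0.02  0.04 -0.06  0.21  0.03 -0.24  0.03 -0.07 -0.04 -0.15  0.13  0.02
  0.08]
[-3.11800855e-01  4.34943661e+02] [ 0.12 -0.36 -0.05  0.06  0.37 -0.17 -0.01  0.3  -0.18 -0.07  0.24 -0.25]
[-2.85175969e-01  4.17455804e+02] [-0.32  0.28 -0.05 -0.03  0.21  0.1  -0.06 -0.01 -0.04 -0.07] [-1.36652450e-01  4.08819818e+02] [-0.1  -0.01 -0.2  -0.18 -0.21 -0.43  1.25  0.89  0.09 -0.36 -0.72]
10 [-0.2424 -0.2239] [-0.2461 -0.2202]
14 [-0.2712 -0.2546] [-0.2745 -0.2513]
16 [-0.2849 -0.2692] [-0.2881 -0.266 ]
18 [-0.2983 -0.2834] [-0.3012 -0.2804]
20 [-0.3113 -0.2972] [-0.3141 -0.2945]
22 [-0.324  -0.3108] [-0.3266 -0.3082]
24 [-0.3364 -0.3241] [-0.3389 -0.3216]
```

```bash
python3 -m handwheel '[[0.02,0,0,-0.01,0],[0.02,-0.005,-0.02,-0.02,0],[0.02,-0.01,-0.05,-0.035,0],[0.02,-0.018,-0.085,-0.05,0],[0.02,-0.026,-0.12,-0.05,0],[0.02,-0.034,-0.155,-0.05,0],[0.02,-0.042,-0.19,-0.05,0],[0.02,-0.05,-0.225,-0.05,0],[0.02,-0.057,-0.26,-0.05,0],[0.02,-0.065,-0.295,-0.05,0],[0.02,-0.072,-0.33,-0.05,0],[0.02,-0.078,-0.365,-0.05,0],[0.02,-0.08,-0.395,-0.05,0],[0.02,-0.08,-0.414,-0.05,0],[0.02,-0.08,-0.422,-0.05,0],[0.02,-0.08,-0.422,-0.05,0],[0.02,-0.08,-0.422,-0.05,0],[0.02,-0.08,-0.422,-0.05,0]]' 30; python3 snap.py 6 scene top wrist
```

```text
time_s: 8.0
tool_pos: [0.6011, -0.2324, 0.2525]
tool_rot: [179.9, 0.0, -179.8]
force: [0.2, 0.3, -1.4]
grip_width: 0.0279
{'time_s': np.float64(8.15), 'qpos': array([ -3.9605,  18.1859,  29.3402,  82.4347,  -8.9287,  81.6855,
       115.5618]), 'tool_pos': array([ 0.6009, -0.2332,  0.2527]), 'tool_rot': array([ 1.799659e+02,  1.560000e-02, -1.798822e+02]), 'force': array([ 0.8899,  0.0404, -1.4723]), 'grip_width': np.float64(0.0273)}
```

View pics/wrist6.png

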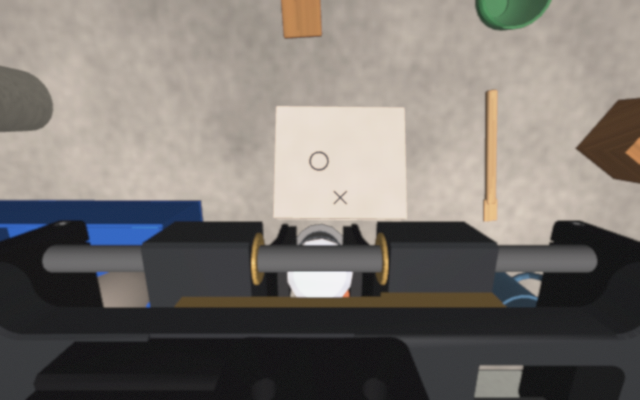

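View pics/scene6.png

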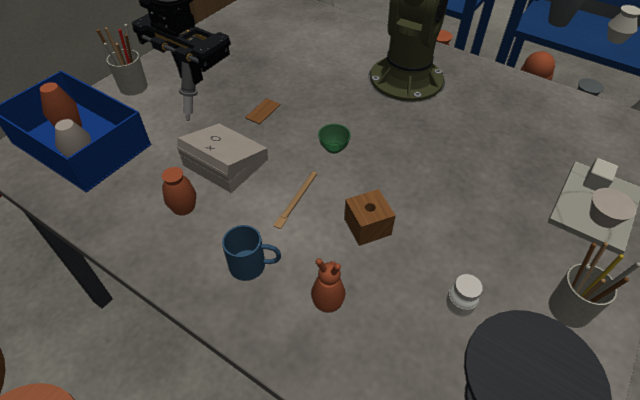

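Run:
```python
from h import *
np.set_printoptions(precision=4,suppress=True)
d=load("wrist6");im=d["im"]
g=cv2.cvtColor(im,cv2.COLOR_BGR2GRAY)
m=(g[145:178,303:336]<150).astype(np.uint8);ys,xs=np.where(m);c=((xs.min()+xs.max())/2+303,(ys.min()+ys.max())/2+145)
print("ring px",c,xs.ptp() if hasattr(xs,'ptp') else np.ptp(xs),np.ptp(ys),(xs.mean()+303,ys.mean()+145))
print("ring",plane(d,c,.064))
print("cross",plane(d,(340.5,198),.0793))
cv2.imwrite("pics/c8.png",cv2.resize(im[95:230,260:420],None,fx=4.5,fy=4.5,interpolation=cv2.INTER_CUBIC))
for uv,z in(((275,107),.04),((405,107),.04),((273,218),.087),((407.5,218),.087)):print(plane(d,uv,z))
```

```text
ring px (np.float64(318.5), np.float64(160.5)) 17 17 (np.float64(318.8536585365854), np.float64(160.78048780487805))
ring [ 0.5743 -0.2324  0.064 ]
cross [ 0.6177 -0.2057  0.0793]
[ 0.5104 -0.287   0.04  ]
[ 0.5099 -0.1244  0.04  ]
[ 0.6408 -0.287   0.087 ]
[ 0.6404 -0.125   0.087 ]
```

View pics/c8.png

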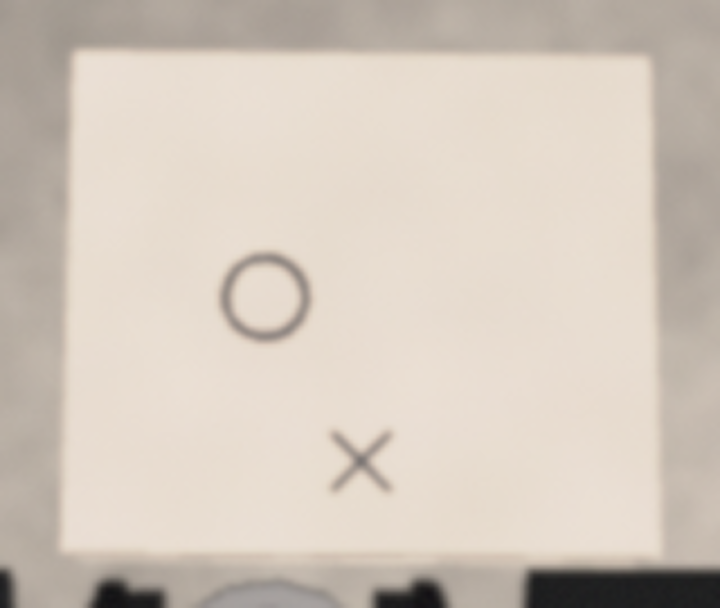

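```bash
python3 -m handwheel '[[0.02,0.015,0.001,0.0,0],[0.02,0.04,0.0015,0.015,0],[0.02,0.06,0.0015,0.04,0],[0.02,0.068,0.0015,0.065,0],[0.02,0.068,0.0015,0.082,0],[0.02,0.068,0.0015,0.091,0],[0.02,0.068,0.0015,0.0937,0],[0.02,0.068,0.0015,0.0937,0],[0.02,0.068,0.0015,0.0937,0]]' 30; python3 snap.py 7 scene top wrist
python3 - <<'E'
from h import *
im=load("scene7")["im"]
a=cv2.resize(im[60:200,150:290],None,fx=4,fy=4,interpolation=cv2.INTER_CUBIC);cv2.imwrite("pics/c9.png",np.clip(a*1.3,0,255))
E
```

```text
time_s: 9.05
tool_pos: [0.5334, -0.2333, 0.1599]
tool_rot: [-180.0, 0.1, -180.0]
force: [0.0, -0.2, -0.8]
grip_width: 0.0274
{'time_s': np.float64(9.2), 'qpos': array([ -4.6091,  13.126 ,  29.563 ,  98.9573,  -6.8774,  69.6311,
       116.7192]), 'tool_pos': array([ 0.5331, -0.2333,  0.1597]), 'tool_rot': array([-1.79978e+02,  7.88000e-02, -1.79983e+02]), 'force': array([ 0.2498, -0.3756, -2.0451]), 'grip_width': np.float64(0.0273)}[ WARN:0@0.071] global loadsave.cpp:1063 imwrite_ Unsupported depth image for selected encoder is fallbacked to CV_8U.
```

View pics/c9.png

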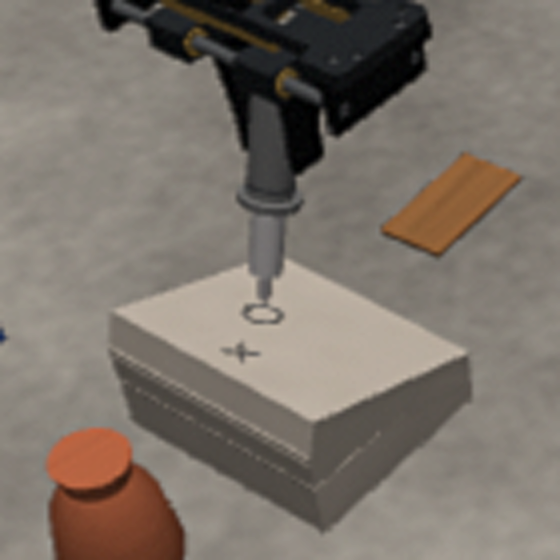

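View pics/top7.png

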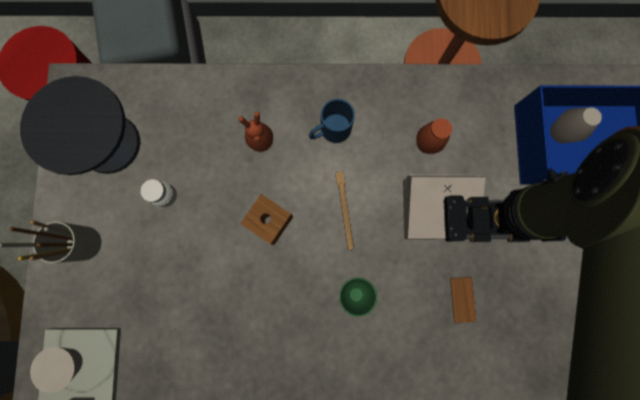

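View pics/wrist7.png

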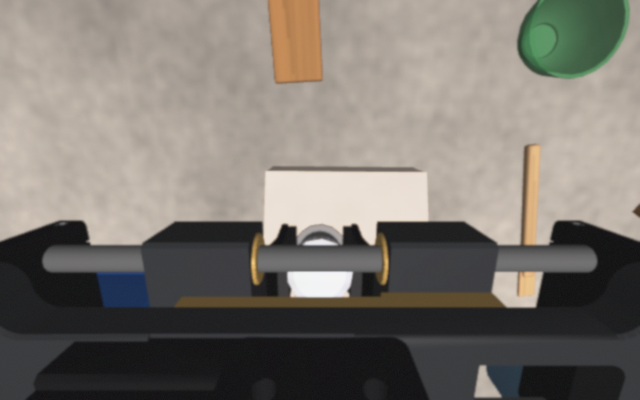

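Run:
```python
from h import *
d=load("scene7");im=d["im"]
x0,y0=195,90
a=cv2.resize(im[y0:y0+60,x0:x0+40],None,fx=10,fy=10,interpolation=cv2.INTER_CUBIC);cv2.imwrite("pics/c10.png",np.clip(a*1.3,0,255).astype(np.uint8))
P=lambda X:np.round((proj(d,X)-[x0,y0]+.5)*10-.5,0)
ring=np.array([.574,-.2335,.064]);print("ring",P(ring))
o=np.array([.5331,-.2333,.1597+.0187])
for th in(14,16,18,20,22,24):
    a=np.radians(th);n=np.array([-np.sin(a),0,np.cos(a)])
    print(th,P(o-n*.1113),P(o-n*.0913),P(o-n*.0463))
```

```text
ring [206. 498.]
14 [242. 447.] [242. 375.] [244. 209.]
16 [230. 452.] [233. 380.] [239. 211.]
18 [219. 457.] [224. 384.] [234. 213.]
20 [208. 462.] [214. 387.] [229. 214.]
22 [196. 466.] [205. 390.] [224. 216.]
24 [185. 469.] [195. 393.] [219. 217.]
```

View pics/c10.png

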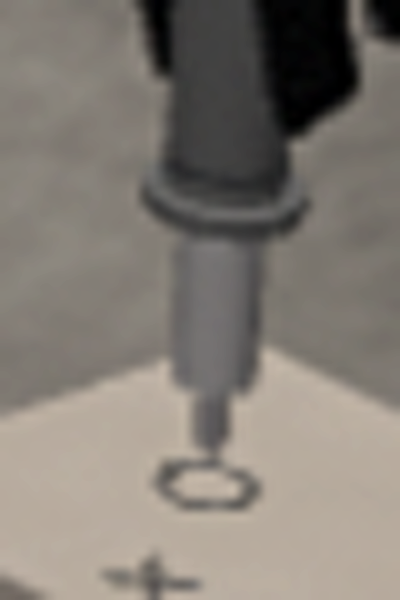

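```bash
python3 -m handwheel '[[0.02,-0.0015,0,0.002,0],[0.02,-0.003,0,0.005,0],[0.02,-0.0038,0,0.0075,0],[0.02,-0.0045,0,0.0095,0],[0.02,-0.0051,0,0.0113,0],[0.02,-0.0058,0,0.0132,0],[0.02,-0.0058,0,0.0132,0],[0.02,-0.0058,0,0.0132,0],[0.02,-0.0058,0,0.0132,0],[0.02,-0.0058,0,0.0132,0]]' 40
python3 - <<'E'
from cell import *
import numpy as np
for i in range(4):
    read_camera("wrist");o=get_obs();print(o["force"],o["tool_pos"])
E
python3 snap.py 8 scene;  python3 - <<'E'
from h import *
d=load("scene8");im=d["im"]
x0,y0=195,90
a=cv2.resize(im[y0:y0+60,x0:x0+40],None,fx=10,fy=10,interpolation=cv2.INTER_CUBIC);cv2.imwrite("pics/c11.png",np.clip(a*1.3,0,255).astype(np.uint8))
E
```

```text
time_s: 10.2
tool_pos: [0.5382, -0.233, 0.1458]
tool_rot: [180.0, -0.0, -180.0]
force: [-1.4, 1.0, -0.5]
grip_width: 0.0271
[-0.98677476  0.07642551  1.4226952 ] [ 0.53825523 -0.2329925   0.14571774]
[-2.29511783  0.14464641  1.5431923 ] [ 0.53822648 -0.23302976  0.14568432]
[-1.75565735  0.06581767  0.19395633] [ 0.53825296 -0.23299924  0.14569484]
[-0.98950696  0.57239731  0.70973437] [ 0.53826738 -0.23302972  0.14566083]
{'time_s': np.float64(10.45), 'qpos': array([ -4.3898,  14.4895,  29.3718,  99.1368,  -7.596 ,  68.3476,
       117.0249]), 'tool_pos': array([ 0.5383, -0.233 ,  0.1457]), 'tool_rot': array([ 1.799917e+02,  1.500000e-03, -1.799895e+02]), 'force': array([-1.5635,  0.9844,  0.7269]), 'grip_width': np.float64(0.0273)}
```

View pics/c11.png

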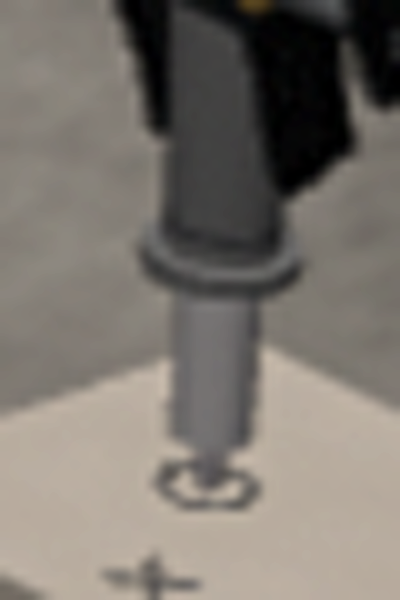

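```bash
cat > favg.py <<'E'
from cell import *
import numpy as np
F=[]
for i in range(24):
    read_camera("wrist");o=get_obs();F.append(np.r_[o["force"],o["wrist_torque"]])
F=np.array(F);m=F.mean(0);f=m[:3]-[0,0,-1.55];n=np.array([-.342,0,.94])
print(m,F.std(0)/24**.5,"N along normal",f@n,"delta mm",(f@n-.8)/.4,"lateral x",f@[.94,0,.342],o["tool_pos"],o["time_s"])
E
python3 favg.py
```

```text
[-1.55878429  0.76187501  0.82931997  0.266754    0.42811547  0.03826395] [0.09380667 0.10082711 0.10794667 0.00591427 0.00623718 0.00521871] N along normal 2.7696650033596875 delta mm 4.924162508399219 lateral x -0.6515298051732746 [ 0.53832949 -0.23304737  0.14566334] 11.65
```

```bash
python3 -m handwheel '[[0.02,-0.0005,0,0.0015,0],[0.02,-0.001,0,0.0029,0],[0.02,-0.001,0,0.0029,0],[0.02,-0.001,0,0.0029,0],[0.02,-0.001,0,0.0029,0]]' 40; python3 favg.py
python3 snap.py 9 scene top wrist;  python3 - <<'E'
from h import *
d=load("scene9");im=d["im"]
x0,y0=195,90
a=cv2.resize(im[y0:y0+60,x0:x0+40],None,fx=10,fy=10,interpolation=cv2.INTER_CUBIC);cv2.imwrite("pics/c12.png",np.clip(a*1.3,0,255).astype(np.uint8))
E
```

```text
time_s: 12.15
tool_pos: [0.5393, -0.2331, 0.1428]
tool_rot: [180.0, -0.0, -180.0]
force: [-2.3, 1.3, 2.6]
grip_width: 0.0271
[-2.3715788   0.89799551  1.85658334  0.33642673  0.6041326   0.03245232] [0.09299466 0.10785494 0.1024337  0.00559401 0.00757475 0.00681924] N along normal 4.0132682935115325 delta mm 8.033170733778832 lateral x -1.064232569929886 [ 0.53930922 -0.23305786  0.14272664] 13.35
{'time_s': np.float64(13.5), 'qpos': array([ -4.3438,  14.7613,  29.3298,  99.19  ,  -7.7398,  68.0567,
       117.0943]), 'tool_pos': array([ 0.5393, -0.233 ,  0.1427]), 'tool_rot': array([ 1.799935e+02,  1.300000e-03, -1.799854e+02]), 'force': array([-3.0073,  1.4839,  1.1438]), 'grip_width': np.float64(0.0274)}
```

View pics/c12.png

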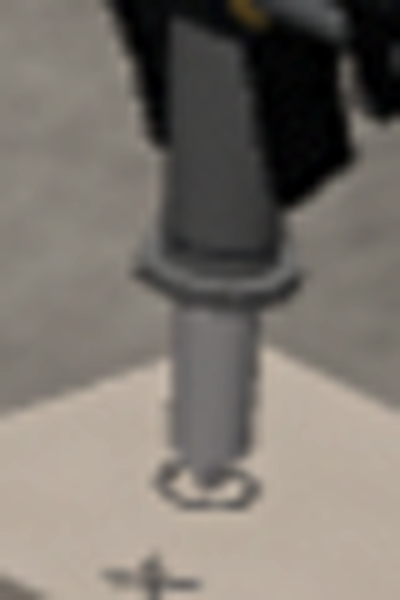

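View pics/scene9.png

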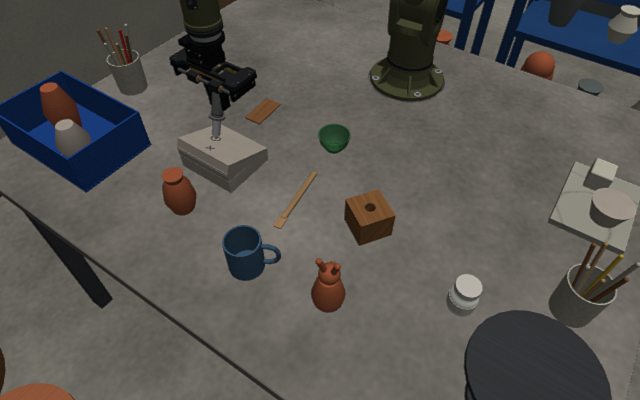

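Run:
```python
from edges import *
poses={"scene7":([.5331,-.2333,.1784],(238,368),(171,257)),"scene8":([.5383,-.233,.1644],(300,435),(172,256)),"scene9":([.5393,-.233,.1614],(315,440),(172,256))}
def sil(d,o,th,r,s1,s2,ph=0):
    a=np.radians(th);n=np.array([-np.sin(a),np.radians(ph),np.cos(a)])
    C=-d["R"].T@d["t"]; out=[]
    v=C-(o+n*s1); v-=n*(v@n); D=np.linalg.norm(v); e=np.cross(n,v/D); c=r/D
    for sg in(1,-1):
        off=r*(c*v/D+sg*np.sqrt(1-c*c)*e)
        p,q=proj(d,o+n*s1+off),proj(d,o+n*s2+off); out.append((q[0]-p[0])/(q[1]-p[1]))
    return np.mean(out)
for k,(o,(ya,yb),(xl,xr)) in poses.items():
    d=load(k);g=d["im"].astype(float)[:,:,2]
    ys=range(int(90+ya/10)+1,int(90+yb/10))
    L,rl=side(g,ys,lambda y:195+xl/10,3);R,rr=side(g,ys,lambda y:195+xr/10,3)
    m=(L[0]+R[0])/2
    th=np.arange(8,30,.25);S=np.array([sil(d,np.array(o),t,.01,-.09,-.05) for t in th])
    print(k,L[0],R[0],"th",th[abs(S-m).argmin()],"sens/deg",(S[-1]-S[0])/22, "ph sens",sil(d,np.array(o),20,.01,-.09,-.05,1)-sil(d,np.array(o),20,.01,-.09,-.05,0),rl,rr)
```

```text
scene7 -0.06053511705685171 -0.00966836840417633 th 16.0 sens/deg -0.012802108472386992 ph sens -0.014520774036529113 [ 0.53  0.17 -0.42 -0.06 -0.01 -0.26 -0.21 -0.16 -0.11 -0.06  0.57  0.04] [ 0.47 -0.    0.01  0.05 -0.4  -0.33 -0.31  0.03  0.07  0.1   0.14  0.17]
scene8 -0.05116434602080407 -0.04989665623467987 th 17.25 sens/deg -0.012903614226021765 ph sens -0.014632062251443187 [-0.24  0.39 -0.14 -0.09 -0.04  0.03  0.06  0.12  0.17 -0.19 -0.06 -0.01] [-0.35 -0.01  0.04  0.09  0.14  0.19  0.24 -0.05 -0.01 -0.   -0.16 -0.11]
scene9 -0.03958171165333701 -0.07158308172719903 th 17.75 sens/deg -0.012924433015109187 ph sens -0.01465551589134298 [-0.25  0.42 -0.13 -0.08 -0.02  0.03  0.09  0.15 -0.18 -0.08 -0.02  0.07] [ 0.01 -0.52  0.11  0.16  0.21  0.27 -0.02  0.    0.01 -0.12 -0.08 -0.04]
```

```bash
python3 -m handwheel '[[0.02,0.0007,0,0.00025,0],[0.02,0.0014,0,0.0005,0],[0.02,0.0019,0,0.0007,0],[0.02,0.0019,0,0.0007,0],[0.02,0.0019,0,0.0007,0],[0.02,0.0019,0,0.0007,0]]' 40; python3 favg.py
```

```text
time_s: 14.1
tool_pos: [0.5383, -0.2331, 0.1425]
tool_rot: [-180.0, 0.1, -180.0]
force: [1.4, -0.0, 2.6]
grip_width: 0.027
[ 1.43986287  0.21071251  3.02213178  0.10530516 -0.55533251  0.0109344 ] [0.10588634 0.09373568 0.09571502 0.02302269 0.00695391 0.00722552] N along normal 3.8053707767614084 delta mm 7.5134269419035205 lateral x 2.9171401661687337 [ 0.537447   -0.233181    0.14209486] 15.3
```

```bash
python3 -m handwheel '[[0.02,0,0,0,0],[0.02,0,0,0,0],[0.02,0,0,0,0],[0.02,0,0,0,0]]' 12; python3 -m handwheel '[[0.02,0,0,0,0],[0.02,0,0,0,0],[0.02,0,0,0,0]]' 40; python3 favg.py;python3 snap.py 10 scene;  python3 - <<'E'
from edges import *
d=load("scene10");im=d["im"]
x0,y0=195,90
a=cv2.resize(im[y0:y0+60,x0:x0+40],None,fx=10,fy=10,interpolation=cv2.INTER_CUBIC);cv2.imwrite("pics/c13.png",np.clip(a*1.3,0,255).astype(np.uint8))
E
```

```text
time_s: 15.7
tool_pos: [0.5371, -0.2331, 0.1419]
tool_rot: [180.0, -0.0, -180.0]
force: [0.1, -0.3, 2.9]
grip_width: 0.0279
time_s: 16.0
tool_pos: [0.5372, -0.2331, 0.142]
tool_rot: [180.0, -0.0, -180.0]
force: [-0.1, 0.6, 2.6]
grip_width: 0.027
[-0.09953419 -0.30670096  2.44406728 -0.14843011 -0.03517649 -0.01155702] [0.10688164 0.09872684 0.08344404 0.00803037 0.0114532  0.00631101] N along normal 3.788463939774892 delta mm 7.47115984943723 lateral x 1.2724088680423953 [ 0.53736444 -0.23306729  0.14202813] 17.2
{'time_s': np.float64(17.25), 'qpos': array([ -4.3553,  14.5769,  29.3535,  99.4818,  -7.6499,  67.9304,
       117.1079]), 'tool_pos': array([ 0.5374, -0.2331,  0.142 ]), 'tool_rot': array([ 1.799986e+02, -4.100000e-03, -1.799858e+02]), 'force': array([-1.2461, -0.498 ,  2.7206]), 'grip_width': np.float64(0.0275)}
```

View pics/c13.png

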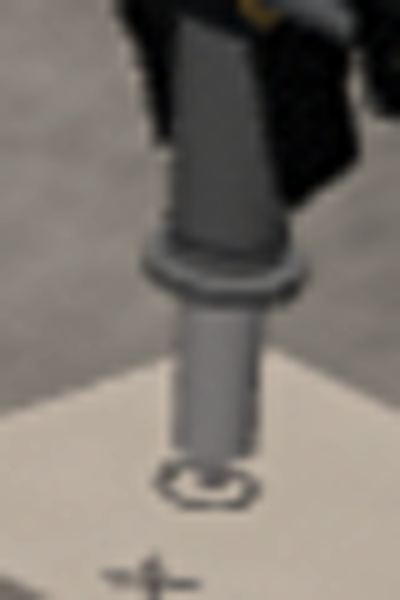

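Run:
```python
from cell import *
o=get_obs();print(o["time_s"],o["tool_pos"],o["joint_velocities"],o["grip_width"]);print(sign_off())
```

```text
17.25 [ 0.53738025 -0.2330728   0.14203768] [ 0.01601528  0.01888152  0.05599353  0.03718557  0.02768988 -0.05784349
 -0.04346157] 0.02753843857420037
the job is handed in; nothing more can be done
None
```

I took the meter out of its holder and pressed its tip inside the pencilled ring. I handed the job in at 17.3 s with the gripper still holding it there at 40 N. The moves cannot tilt the tool, so I tilted the meter in the grip, levering its nose against the rim of the holder's hole.

What the last checks showed:
- **Position:** the last scene picture shows the tip near the middle of the ring, clear of the cross.
- **Press:** about 3.8 N along the face's normal, which puts the plunger about 7.5 mm in. Half-way is 8 mm. About 1.3 N of sideways load remained. The highest averaged press was 4.0 N.
- **Steadiness:** the arm was still when I handed in. The other things looked unmoved in the last full scene picture, taken just before a final small nudge.

**Squareness:** this is the least certain result, because my tilt estimates disagreed.
- Before the final correction, edge fits on the nose gave 16 to 18 degrees. The tip's position above the ring and the arm's motion gave about 20.
- I then pivoted the meter about 1 degree further against the face. That leaves my best estimate at 18 to 20 degrees, within about 2 degrees of square.

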